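# Close the propped test kiln by its lid lever

## Robot

A 6-joint arm with a two-finger parallel gripper is mounted at the origin on a cart in front of the work surface, level with it; the furniture and walls round the work are solid. World frame = base frame: x ahead of the robot, y to its left, z up, the work surface at z = 0. Lengths are in m, angles in rad, forces in N, time in s.
With the tool pointing down it reaches from about 0.35 to 1 m from the base axis. Payload 7.1 kg.
Tool frame: the origin (TCP) lies between the finger pads; the fingertips stand 22 mm ahead of it and the grasp point (between the pads) lies 3 mm ahead of it; z points along the fingers, y is the line along which they close (so a half turn about z gives the same grasp; the last joint's range is limited). The gripper opens to 85 mm and grips with 20 to 120 N. Pads are 22 mm wide; open, the fingers measure 114 mm over their backs; the gripper's body (76 mm by 85 mm) begins 54 mm behind the grasp point. The pads swing forward as they close: fully open they stand 13 mm farther back than shut.
Start: joints at [-1.237, 0.423, 1.63, -0, 1.089, -0.019], TCP at [0.216, -0.586, 0.253] pointing down, gripper open.
Joint ranges: [-3, 3], [-0.9, 2.11], [0.09, 2.58], [-1.31, 4.45], [0.11, 2.69], [-2.54, 2.54]. Speed limits (rad/s): [2.39, 2.39, 3.01, 3.14, 3.14, 3.14].

## Interface

Orientations are given as a rotation vector (axis times angle).
In Python, from rig import manip gives the robot as it stands. The module is installed in compiled form; this text tells all that it offers. Calls block until the motion is done:
- manip.move_to(position, orientation): joint-space move of the TCP to a pose.
- manip.servo_line(position, orientation=None, rate=0.15): straight line of the TCP; orientation=None keeps the orientation; rate is the mean speed in m/s.
- manip.set_joints(angles): joint-space move.
- manip.command_gripper(opening, f_grip=None): finger opening in m; f_grip is the grip in N (None keeps the last); returns when the fingers have stopped.
- manip.hold(seconds).
- manip.solve_ik(position, orientation): joint angles nearest the present ones, or None.
- manip.camera(name): name is "side" or "top" or "wrist"; returns a dict with "image" (400x640x3 uint8, red, green, blue), "fx", "fy", "cx", "cy" (pixels), "k1" (the pictures are not rectified: a ray, as slopes to the right and down, at radius r is drawn at 1 + k1 r^2 times it, then the intrinsics apply), "cam_to_world" (4x4, takes a point from camera to world coordinates); the wrist camera has in their place "mount" (4x4, takes a point from camera to tool coordinates, whose origin is the TCP and whose axes are the flange's). Camera axes: x right, y down, z forward; pixel columns grow to the right and rows downward; lengths in m; the calibration is good to about 2 mm. A picture is of the moment at which its call begins: read the wrist's pose just before it. There is no depth.
A pose or a line that the arm cannot do raises manip.IKError and nothing moves.
- manip.sign_off(): hands the job in; it is judged then, once.
Readings, each from a call of its own:
- manip.get_time(): time.
- manip.get_joint_positions(): joint angles.
- manip.get_joint_vel(): joint speeds.
- manip.get_tau(): joint torques, N m.
- manip.get_position(): TCP position.
- manip.get_ee_rot(): TCP orientation.
- manip.get_contact_force(): force on the tool from outside, world axes, zero at the start.
- manip.get_torque(): the same for the moment, N m.
- manip.get_width(): finger opening in m.
- manip.get_grip_force(): force on a finger pad.
Only numpy, scipy, OpenCV 4.12 (cv2) and the standard library are available. Lean on these libraries where they do the work, as an engineer would, in place of code of your own. Each camera call takes 0.05 s, during which the arm holds its last target. There are 200 camera calls.

## Task

The small green test kiln has been drying off with its lid propped ajar on a drop-away prop; close it for firing. With the fingertips press the lever's black paddle down until the lid lifts off the prop and the prop falls away, then let the paddle rise slowly under the fingertips so that the lid is eased down fully shut without slamming, and move clear. Only press the paddle, gently: do not grip it, keep off the lid and the prop, and leave the jar, cup and tile round the kiln where they stand.

Things in the scene. Friction and masses are not known exactly. Their poses are not given: they have to be found in the camera images.
- kiln: green bench-top test kiln, fixed, jacket 230 (x) x 250 (y) x 200 mm high with a grey controller on its front, on a 290 x 310 x 14 mm board. Origin on the bench under the kiln's centre; its x points from front to back, y to its left, z up. The lid's hinge is along the back top edge (x +125, z 200 mm)
- kiln_lid: hinged firebrick lid, 0.95 to 1.5 kg, 230 x 250 x 42 mm. Origin on its hinge; the lid lies toward -x and carries a small inverted-V seat on its left side, in which the tip of the prop rests. Its front edge stands 240 mm from the hinge
- lid_angle (a joint): opening angle of the lid (rad): 0 fully shut, 0.30 on the prop at the start, 0.62 fully up (stop). It follows the lever through a link rod; nothing damps it, so it falls shut if the lever is let go
- kiln_lever: steel hand lever along the kiln's right side. Origin on its pivot (kiln frame x +20, y -147, z 140 mm); its bar runs 215 mm forward along its own -x to a black paddle and 65 mm back to the link rod
- lever_angle (a joint): how far the lever is pressed (rad): 0 with the lid shut (bar rising 0.30 rad toward the front), 0.26 at the start, 0.37 with the lid at 0.45, 0.485 with the lid fully up (stop). The lid's weight pushes the paddle up with about 5 to 9 N
- paddle_top (a point): centre of the paddle's flat top, at (-215, -6, +14.5) mm in the lever's frame; the paddle is 46 mm (along the lever) x 60 x 14 mm. In the kiln frame x about -190, y -153 mm; height 217 mm with the lid shut, 162 at the start, 139 with the lid at 0.45, 115 with it fully up. The space above and in front is free; the kiln's front is 75 mm behind it
- lid_prop: steel rod with a red sleeve, 10 mm thick, 174 mm long, on the kiln's left side. Origin on its lower pivot (kiln frame x -88, y +140, z 105 mm). It leans back and falls by itself once the lid is raised to about 0.37 rad (paddle some 12 mm below its start, well short of the stop)
- prop_angle (a joint): angle of the prop (rad): 0 propping the lid, about 1.4 when it has fallen back and lies level along the kiln's side
- glaze_jar: loose glaze jar with a red lid, 65 mm across, 91 mm high, right of the kiln; origin under its centre. Leave it alone
- cup: loose unglazed cup, 66 mm across, 48 mm high, in front of the kiln; origin under its centre. Leave it alone
- tile: loose L-shaped glaze test tile with a blue face, 38 x 40 mm, 58 mm high, in front of the kiln; origin under its centre. Leave it alone

How it is judged:
By the outcome, as a careful person would: the job done as asked, in the order asked, and still so for the second after the job is handed in, with the robot touching nothing.
It also fails if it takes over 51 s, if anything falls off the work surface, if the arm or the gripper's body presses on something with over 40 N, if the wrist force passes 120 N, or if a joint passes its speed limit or range.

## Working session

There is one attempt and no reset: what is moved stays moved. The work goes in short steps, each a Python script; the robot and the scene stay as the last script left them, time stands still between calls to the robot, and variables do not carry over. Pictures are saved under pics/ and viewed, at most 10 in all, crops included, and the job is handed in when it is done.

```bash
mkdir -p pics
python3 - <<'E'
from rig import manip
import cv2,pickle
for n in("side","top"):
    c=manip.camera(n); pickle.dump(c,open(n+".pkl","wb"))
    cv2.imwrite(f"pics/{n}0.png",c["image"][:,:,::-1]); print(n,c["fx"],c["fy"],c["cx"],c["cy"],c["k1"],c["cam_to_world"].round(3).tolist())
print(manip.get_time(),manip.get_position(),manip.get_ee_rot(),manip.get_contact_force())
E
```

```text
side 386.1736573522353 386.1736573522353 325.7182468168063 203.32030087602018 -0.07061901378970754 [[0.971, -0.109, 0.213, 0.37], [-0.239, -0.493, 0.837, -0.972], [0.014, -0.864, -0.504, 0.692], [0.0, 0.0, 0.0, 1.0]]
top 414.3113957516591 414.3113957516591 320.74576995361076 205.9695786761784 -0.05618197318612602 [[0.006, -0.996, 0.089, 0.511], [-1.0, -0.007, -0.018, -0.014], [0.019, -0.089, -0.996, 1.284], [0.0, 0.0, 0.0, 1.0]]
0.1 [ 0.21581655 -0.58605426  0.252594  ] [-3.09149861e+00 -5.51049597e-01  3.74724580e-04] [ 0.68598095 -0.2292757   0.32419507]
```

View pics/side0.png

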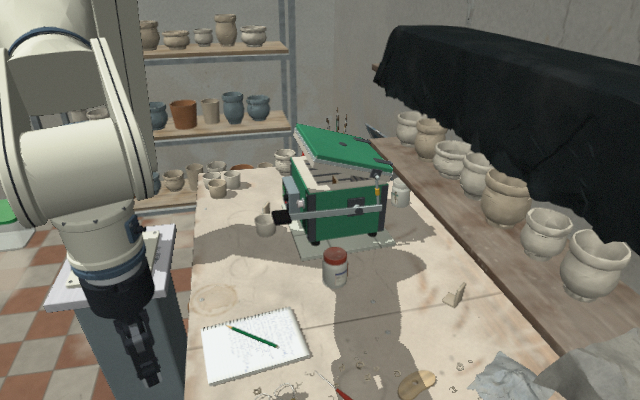

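View pics/top0.png

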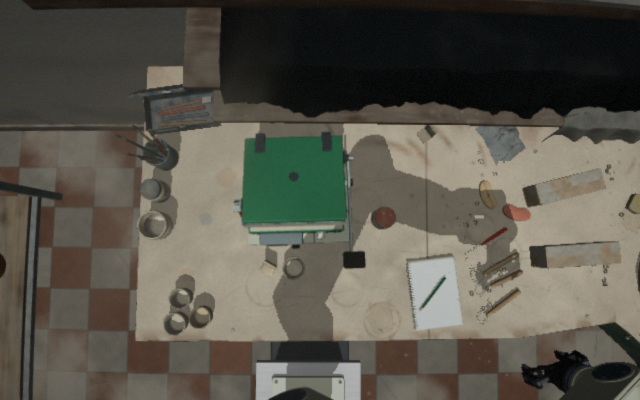

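The side view shows the paddle at about (281,217). The top view shows it at about (354,260), with the kiln nearly axis-aligned, the jar at (384,217), the cup at (293,267) and the tile at (269,267).

```bash
cat > h.py <<'E'
import numpy as np,cv2,pickle
def ray(c,uv):
    K=np.array([[c["fx"],0,c["cx"]],[0,c["fy"],c["cy"]],[0,0,1]])
    p=cv2.undistortPoints(np.array([[uv]],float),K,np.array([c["k1"],0,0,0,0]))[0,0]
    T=c["cam_to_world"]; return T[:3,3],T[:3,:3]@np.r_[p,1]
def onplane(c,uv,z):
    o,d=ray(c,uv); return o+d*(z-o[2])/d[2]
def tri(c1,a,c2,b):
    o1,d1=ray(c1,a);o2,d2=ray(c2,b)
    s=np.linalg.lstsq(np.c_[d1,-d2],o2-o1,rcond=None)[0]
    p,q=o1+s[0]*d1,o2+s[1]*d2
    return (p+q)/2,np.linalg.norm(p-q)
def blob(mask,box):
    x0,y0,x1,y1=box; m=np.zeros_like(mask,np.uint8); m[y0:y1,x0:x1]=mask[y0:y1,x0:x1]
    n,l,s,c=cv2.connectedComponentsWithStats(m)
    i=1+s[1:,4].argmax(); return c[i],s[i],cv2.minAreaRect(np.argwhere(l==i)[:,::-1].astype(np.float32))
E
python3 - <<'E'
from h import *
t=pickle.load(open("top.pkl","rb"));s=pickle.load(open("side.pkl","rb"))
bt=blob(t["image"].max(2)<45,(335,245,375,275)); bs=blob(s["image"].max(2)<45,(265,200,297,230))
print(bt,bs)
print("paddle plane",onplane(t,bt[0],.162),"tri",tri(t,bt[0],s,bs[0]))
print("corners",[onplane(t,p,.162).round(4).tolist() for p in cv2.boxPoints(bt[2])])
hsv=cv2.cvtColor(t["image"],cv2.COLOR_RGB2HSV)
g=(hsv[...,0]>60)&(hsv[...,0]<90)&(hsv[...,1]>150)&(hsv[...,2]>60)
bg=blob(g,(230,125,360,240));print(bg)
# lid corners: hinge z ~.242 at back top, front ~ .2+.24*sin.3+.04
P=cv2.boxPoints(bg[2]);print(P.round(1).tolist())
for p in P: print(onplane(t,p,.242 if p[1]<190 else .311).round(4))
for n,c,b in(("t",t,(220,110,420,290)),("s",s,(230,110,420,300))):
    x0,y0,x1,y1=b; im=c["image"][y0:y1,x0:x1,::-1]
    cv2.imwrite(f"pics/crop{n}.png",cv2.resize(im,None,fx=3.2,fy=3.2,interpolation=cv2.INTER_CUBIC)) 
a=cv2.imread("pics/cropt.png");b=cv2.imread("pics/crops.png");print(a.shape,b.shape)
E
```

```text
(array([353.66455696, 259.27848101]), array([343, 252,  22,  16, 316], dtype=int32), ((353.5, 259.5), (15.0, 21.0), 90.0)) (array([281.20689655, 216.49568966]), array([272, 204,  19,  21, 232], dtype=int32), ((281.0294189453125, 215.11766052246094), (18.675243377685547, 16.97749137878418), 75.96376037597656))
paddle plane [ 0.46714269 -0.12390299  0.162     ] tri (array([ 0.46713417, -0.12449048,  0.15629897]), np.float64(0.0004299774238436525))
corners [[0.4866, -0.0951, 0.162], [0.4868, -0.1519, 0.162], [0.4466, -0.1518, 0.162], [0.4464, -0.0951, 0.162]]
(array([312.52419355, 145.34677419]), array([303, 138,  19,  17, 124], dtype=int32), ((311.693115234375, 146.31724548339844), (16.19386863708496, 17.605642318725586), 85.2363510131836))
[[302.20001220703125, 139.0], [319.79998779296875, 137.5], [321.1000061035156, 153.6999969482422], [303.6000061035156, 155.10000610351562]]
[0.7758 0.0156 0.242 ]
[ 0.78   -0.0294  0.242 ]
[ 0.7379 -0.0331  0.242 ]
[0.7337 0.0117 0.242 ]
(576, 640, 3) (608, 608, 3)
```

View pics/cropt.png

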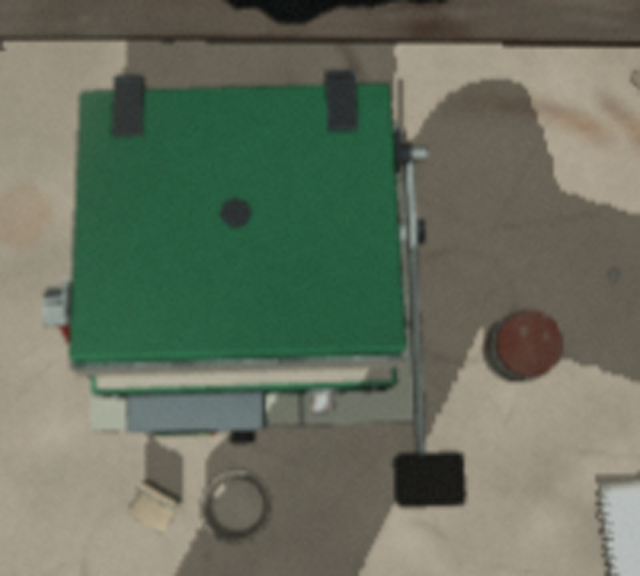

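View pics/crops.png

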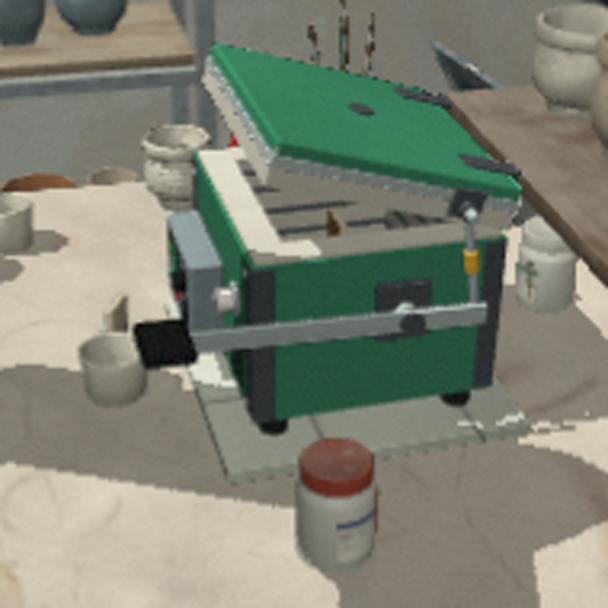

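The top crop shows the paddle centred at about (430,479) in crop pixels. The lever bar is nearly parallel to world x, and the lid's front edge stands about 75 mm behind the paddle. The side crop confirms the space above the paddle is free. Triangulated height is 0.156 for the blob centroid (which includes the paddle's side), consistent with 0.162 for its top.

Run:
```python
from rig import manip
import numpy as np
c=manip.camera("wrist");print(c["mount"].round(3).tolist())
r=np.pi/np.sqrt(2)
for o in([np.pi,0,0],[0,np.pi,0],[r,r,0],[r,-r,0]):
    for z in(.28,.15):
        q=manip.solve_ik([.467,-.124,z],o);print(o,z,None if q is None else np.round(q,2))
```

```text
[[-0.0, -0.957, -0.289, 0.073], [1.0, 0.0, -0.001, 0.0], [0.001, -0.289, 0.957, -0.12], [0.0, 0.0, 0.0, 1.0]]
[3.141592653589793, 0, 0] 0.28 [-0.28  0.18  1.91 -0.    1.05  1.29]
[3.141592653589793, 0, 0] 0.15 [-0.28  0.38  2.01 -0.    0.75  1.29]
[0, 3.141592653589793, 0] 0.28 [-0.28  0.18  1.91  0.    1.05 -1.85]
[0, 3.141592653589793, 0] 0.15 [-0.28  0.38  2.01 -0.    0.75 -1.85]
[np.float64(2.221441469079183), np.float64(2.221441469079183), 0] 0.28 [-0.28  0.18  1.91 -0.    1.05 -0.28]
[np.float64(2.221441469079183), np.float64(2.221441469079183), 0] 0.15 [-0.28  0.38  2.01 -0.    0.75 -0.28]
[np.float64(2.221441469079183), np.float64(-2.221441469079183), 0] 0.28 None
[np.float64(2.221441469079183), np.float64(-2.221441469079183), 0] 0.15 None
```

Run:
```python
from rig import manip
import numpy as np,cv2
manip.command_gripper(0.0)
o=[0,np.pi,0]
manip.move_to([.467,-.124,.25],o)
print(manip.get_time(),manip.get_position(),manip.get_width())
manip.hold(.3); f0=manip.get_contact_force();print(f0)
manip.servo_line([.467,-.124,.196],rate=.08)
c=manip.camera("side");s=c["image"][130:280,220:420,::-1];w=manip.camera("wrist")["image"][:,:,::-1]
cv2.imwrite("pics/a.png",np.vstack([cv2.resize(s,(440,330)),cv2.resize(w[200:],(440,138))]))
cv2.imwrite("pics/a.png",cv2.resize(s,(600,450),interpolation=cv2.INTER_CUBIC))
for z in np.arange(.194,.17,-.002):
    manip.servo_line([.467,-.124,z],rate=.03); f=manip.get_contact_force()-f0
    print(round(z,3),f.round(1))
    if f[2]>2: break
print(manip.get_time(),manip.get_position())
```

```text
2.8167 [ 0.46712797 -0.12448612  0.25010269] 0.0002467033764030579
[ 0.75867311  0.71941438 -0.27701666]
0.194 [-0.6 -1.3 -0.5]
0.192 [-0.4 -0.7  0.6]
0.19 [-1.   0.8  0.4]
0.188 [-1.7 -1.3  0.3]
0.186 [-0.5 -0.7  0.4]
0.184 [-0.9 -1.6 -0.3]
0.182 [-2.6 -0.6  7.3]
5.7917 [ 0.46711269 -0.12405981  0.18237188]
```

View pics/a.png

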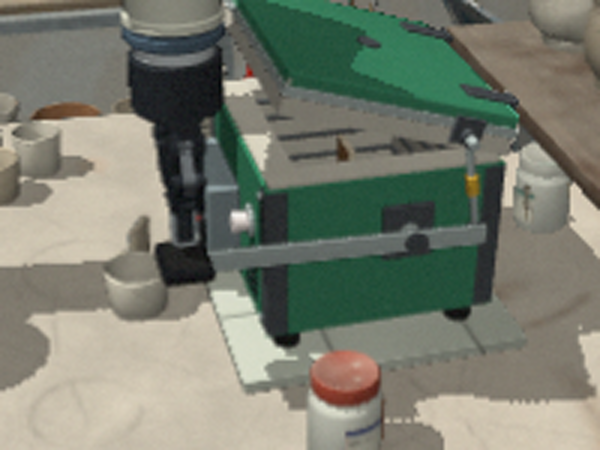

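The picture shows the closed fingertips standing centrally on the paddle, at about (185,245), clear of the controller and lid. Contact came at TCP z ≈ 0.183. Now I press down.

Run:
```python
from rig import manip
import numpy as np,cv2
for z in np.arange(.179,.158,-.003):
    manip.servo_line([.4665,-.124,z],rate=.025); f=manip.get_contact_force()
    print(round(z,3),f.round(1))
    if f[2]>20: break
manip.hold(1.0)
s=manip.camera("side")["image"][100:280,220:420,::-1];t=manip.camera("top")["image"][120:290,210:390,::-1]
cv2.imwrite("pics/b.png",np.hstack([cv2.resize(x,(400,380),interpolation=cv2.INTER_CUBIC) for x in(s,t)]))
print(manip.get_time(),manip.get_position(),manip.get_contact_force())
```

```text
0.179 [-2.1  0.5  9.1]
0.176 [-3.2  0.4  9.3]
0.173 [-3.   0.3  7.2]
0.17 [-4.1  0.2  9.1]
0.167 [-4.   0.2  9.2]
0.164 [-4.4  0.8  9.1]
0.161 [-3.9 -0.2  9.7]
8.7667 [ 0.46619096 -0.12408255  0.16147716] [-4.34412865 -0.02240233  8.52992622]
```

View pics/b.png

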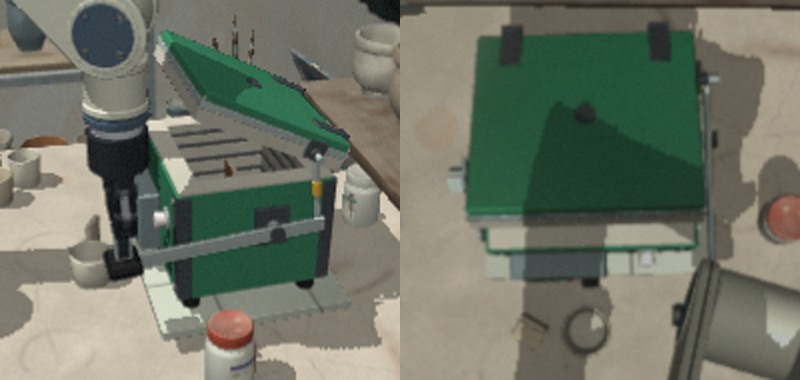

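The lid has risen clear in both views and the prop's red sleeve is no longer visible near the seat, at (457,180) in the right half. I'll ease the lid down, watching the force at the old prop height as a check.

Run:
```python
from rig import manip
import numpy as np
from scipy.optimize import brentq
p=manip.get_position()
Z=lambda a:.140+.215*np.sin(a)+.0145*np.cos(a)
X=lambda a:.020-.215*np.cos(a)+.0145*np.sin(a)
H=lambda a:Z(a)+.011*max(np.sin(a),0)
off=p[2]-H(-.067); print("off",off)
zs=np.r_[np.arange(p[2]+.004,.222,.004),np.arange(.224,.252,.002)]
for z in zs:
    a=min(brentq(lambda a:H(a)+off-z,-.3,.6),.32)
    manip.servo_line([p[0]+X(a)-X(-.067),-.124,z],rate=.02 if z<.222 else .01)
    f=manip.get_contact_force(); print(round(z,3),round(a,3),f.round(1))
    if f[2]<3:
        manip.hold(.1);f=manip.get_contact_force()
        if f[2]<3: print("lost",f);break
print(manip.get_time(),manip.get_position())
```

```text
off 0.021403922607417775
0.165 -0.048 [-2.7  0.6  9.6]
0.169 -0.03 [-3.7  0.8  9.9]
0.173 -0.011 [-3.   0.3  9.8]
0.177 0.007 [-2.9  1.2  9.3]
0.181 0.025 [-3.4  0.2  8.4]
0.185 0.042 [-2.9  0.6  8.7]
0.189 0.06 [-3.1 -0.2  8.8]
0.193 0.078 [-2.2  1.6  9.6]
0.197 0.096 [-3.1  1.3  8.1]
0.201 0.114 [-2.9  0.8  8.5]
0.205 0.132 [-1.8  1.4  8.1]
0.209 0.15 [-1.4  2.1  9. ]
0.213 0.168 [-1.   1.9  8.5]
0.217 0.186 [-1.1  1.4  9. ]
0.221 0.204 [-1.1  2.   7.3]
0.224 0.216 [-1.3  2.3  8. ]
0.226 0.225 [-1.1  2.8  7.1]
0.228 0.234 [-1.8  1.8  8.2]
0.23 0.244 [-0.9  2.5  8. ]
0.232 0.253 [-1.6  2.3  8.2]
0.234 0.262 [-1.   3.3  7.9]
0.236 0.272 [0.1 2.2 8. ]
0.238 0.281 [-0.4  2.8  5.5]
0.24 0.29 [-0.1 -0.6  1.2]
lost [0.48378399 0.50216543 0.53958437]
17.4417 [ 0.47983044 -0.12407397  0.23987936]
```

The force vanished at the predicted shut height, with the prop height passed under load. Now I move clear and check.

Run:
```python
from rig import manip
import numpy as np,cv2
manip.servo_line([.475,-.124,.33],rate=.06)
manip.move_to([.33,-.42,.33],[0,np.pi,0])
manip.hold(.5)
s=manip.camera("side")["image"][100:280,220:420,::-1];t=manip.camera("top")["image"][120:290,210:390,::-1]
cv2.imwrite("pics/c.png",np.hstack([cv2.resize(x,(400,380),interpolation=cv2.INTER_CUBIC) for x in(s,t)]))
print(manip.get_time(),manip.get_position(),manip.get_contact_force())
```

```text
20.9417 [ 0.33007125 -0.41994528  0.32997609] [-0.50219774  0.07468277 -0.51334523]
```

View pics/c.png

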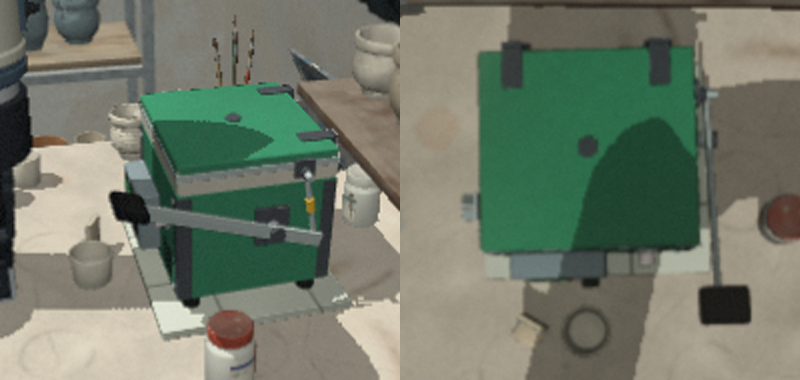

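The lid lies fully shut in both views, with the paddle up at (130,207) on the left and (725,305) on the right. The jar, cup and tile have not moved, and the arm is clear.

```bash
python3 -c "
from rig import manip
print(manip.sign_off())"
```

```text
the job is handed in; nothing more can be done
None
```

The kiln lid is eased fully shut with the prop off its seat, the jar, cup and tile look undisturbed, the arm is clear, and the job was handed in at about 21 s of the 51 s allowed; the fallen prop itself is hidden from the cameras, so that part is inferred from the lid passing its height and closing.

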